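Open the sharpener and take off its clamping cap

TASK

The disc sharpener's stiff dust cover has no handle and sits too low for fingers: push the blade of the short screwdriver into the slot under the cover's front lip, prise the cover up with it and swing it right back so that it stays open, then leave the screwdriver lying on the saw table. Unscrew the round cap that clamps the disc - nobody knows whether this machine has a right-hand or a left-hand thread, so try which way it gives - and lift it off its spindle. Finish still holding the cap upright in the gripper, a good 8 cm above the disc and touching nothing else, without having upset the oil bottle or the wax tin.

Things in the scene. Friction and masses are not known exactly. Their poses are not given: they have to be found in the camera images.
- sharpener: Grey flat-disc tool sharpener, fixed. Origin: on the table under the spindle axis; x runs from its front (robot side) to its hinge side, z up. Housing x -90 to 110, y -88 to 88 mm, flat deck at z 55. Motor block 100 mm high at its right rear: x -16 to 96, y -166 to -84. Under the cover a 128 mm disc lies on the deck, top z 64, with a 50 mm washer, top z 66.
- slot (a point): Middle of the mouth of the slot under the cover's front lip, at sharpener (-86, 0, 59.5), axes as the sharpener. The slot is 9 mm high (deck z 55, lip's under face z 64), 150 mm wide, opens to -x and runs in level under the 10 mm lip and 3 mm front wall into the hollow cover; it is too low for fingers.
- cover (a joint): Angle of the sheet-steel dust cover (156 wide, 169 long, top z 112, hollow, 3 mm walls): 0 shut, 1.9 fully back. Hinge line along the sharpener's y at x 83, z 60. Opening, the front lip swings up and then back to +x. The hinge is stiff: some 3 N upward at the lip moves the cover, and it stays at whatever angle it is left.
- lip (a point): Middle of the under face of the cover's front lip, 3 mm behind the lip's front edge, 166 mm from the hinge line; moves with the cover. Shut: sharpener (-83, 0, 64).
- cap: Round knurled aluminium cap, 42 mm across, 30 mm high, about 90 g, screwed on the upright spindle end in the middle of the disc, under the cover. Origin: centre of its underside, z up; seated it is at sharpener (0, 0, 66). Two lugs inside it run in the spindle's coarse thread (see spindle). It cannot be pulled off before it is unscrewed; left partway it stays there.
- spindle (a point): Spindle axis at the washer's top, sharpener (0, 0, 66), z up; the spindle end is 20 mm high. Thread hand is not marked: right-hand loosens counter-clockwise from above (+ about z), left-hand clockwise. The wrong way the cap stops hard within 5 degrees. The right way it turns easily, rises 6 mm evenly over 90 degrees (1 mm play), then stays level and lifts off at 95 to 145 degrees; a stop at 145.
- screwdriver: Short flat-blade screwdriver with thick handle, 152 mm long, 70 g. Origin: under its middle, on the table; its axis runs along its own y, 15 mm above the origin along its own z (it may lie rolled by 0.3 rad). Blade tip at y -76; blade 6 mm wide (own x), 2 mm thick (own z), 12 mm long; then a 6.6 mm round shank; handle 28 wide, 30 high, from y -16 to +76.
- oil_bottle: Plain oil bottle standing at the left of the sharpener, 54 mm across, 140 mm high. Origin under its centre. A bystander.
- wax_tin: Round flat tin at the right, 79 mm across, 36 mm high. Origin under its centre. A bystander.

How it is judged (in metres and radians):
On the way, in this order (a step that is already met when the one before it is completed fails the run):
1. the cover is prised up with the screwdriver (value of joint cover between 0.1 and 1.2 rad and contact force between screwdriver and cover above 0.3 N), for 0.1 s.
2. the cover is swung right back (value of joint cover above 1.4 rad), for 0.2 s.
At the end, for the whole second after the job is handed in: The cover stands open (over 1.3 rad), the screwdriver lies still on the table (its origin under 35 mm high), let go, and the cap is held by the fingers (over 2 N), still, within 0.35 rad of upright, its underside more than 125 mm above the table, touching neither the sharpener nor the screwdriver (value of joint cover above 1.3 rad and height (world z) of screwdriver below 0.035 m and linear speed of each of screwdriver, cap below 0.03 m/s and contact force between each of the fingers, cap and screwdriver below 0.1 N and height (world z) of cap above 0.125 m and angle between cap's own z axis and vertical below 0.35 rad and contact force between the fingers and cap above 2 N and contact force between cap and sharpener below 0.1 N); the arm keeps its last pose, push and grip.
It fails at once if the oil bottle is tipped or shoved (angle between oil_bottle's own z axis and vertical above 0.4 rad or distance of oil_bottle from where it was at the start of the episode above 0.04 m).
It fails at once if the wax tin is shoved (distance of wax_tin from where it was at the start of the episode above 0.04 m).
It also fails if it takes over 67 s, if anything falls off the work surface, if the arm or the gripper's body presses on something with over 40 N, if the wrist force passes 120 N, or if a joint passes its speed limit or range.

ROBOT

A 6-joint arm with a two-finger parallel gripper is mounted at the origin on a cart in front of the work surface, level with it; the furniture and walls round the work are solid. World frame = base frame: x ahead of the robot, y to its left, z up, the work surface at z = 0. Lengths are in m, angles in degrees, forces in N, time in s.
With the tool pointing down it reaches from about 0.25 to 0.725 m from the base axis. Payload 9.7 kg.
Tool frame: the origin (TCP) lies midway between the tips of the shut fingers; the grasp point (between the pads) lies 19 mm behind it; z points along the fingers, y is the line along which they close (so a half turn about z gives the same grasp; the last joint's range is limited). The gripper opens to 85 mm and grips with 20 to 120 N. Pads are 22 mm wide; open, the fingers measure 114 mm over their backs; the gripper's body (76 mm by 85 mm) begins 54 mm behind the grasp point. The pads swing forward as they close: fully open they stand 13 mm farther back than shut.
Start: joints at [68.698, 4.979, 10.078, 95.1, 0, 90], TCP at [0.2, 0.512, 0.231] pointing down, gripper open.
Joint ranges: [-179.16, 179.16], [-48.56, 103.87], [-65.8, 70.77], [-126.05, 130.52], [-82.76, 87.17], [-180, 180]. Speed limits (degrees/s): [127.2, 127.2, 147.25, 180, 180, 180].

INTERFACE

Orientations are given as [roll, pitch, yaw] about the fixed x, y, z axes, in that order (R = Rz(yaw) Ry(pitch) Rx(roll)).
In Python, from workcell import * gives the robot as it stands.
- The arm moves only by the tool servo_tool, never from a script. Its argument "moves" is a list of rows, each a list of 4 numbers: the shift along the world's x, y, z in shares of 80 cm (1.0 is 80 cm), then the turn about the world's z in shares of pi rad (1.0 is pi rad). A call has 1 to 20 rows; each row is the pose to reach, as a shift and turn from the pose commanded when the call began; what a row does not reach only later rows make up. A row lasts 1/12 s, in which the tool goes at most 41.7 mm and 7.16 degrees, less where a joint would pass 70% of its speed; a pose out of reach is approached as far as the arm can. No shift or turn number may pass 1 either way. A call with a gripper value outside its range is refused whole. "claw" is the closure, from 0 (fully open) to 1 (shut), set as the call begins (left out, the last holds). The fingers move at their own pace and stop on an object; "force" is the grip in N (left out, the last holds). Time passes only in rows, so rows that repeat a pose let the fingers close. It gives the time, the measured TCP pose, the force, the opening and the grip force at its end, in the units of the state.
- get_obs(): the state, without advancing time (a new reading comes with each control period).
- camera(name): name is "scene" or "top" or "wrist"; returns the picture (384x512x3 uint8, red, green, blue); there is no depth.
- get_calibration(name): a dict with "fx", "fy", "cx", "cy" (pixels), "k1" (the pictures are not rectified: a ray, as slopes to the right and down, at radius r is drawn at 1 + k1 r^2 times it, then the intrinsics apply), "rvec" (rotation vector, rad) and "tvec" (3), from world to camera coordinates, as OpenCV has them; the wrist camera has in their place "tool_from_camera" (4x4, takes a point from camera to tool coordinates, whose origin is the TCP and whose axes are the flange's). Camera axes: x right, y down, z forward; pixel columns grow to the right and rows downward; lengths in m; the calibration is good to about 2 mm. A picture is of the moment at which its call begins: read the wrist's pose just before it. get_calibration takes no time and is no camera call.
- job_done(): hands the job in; it is judged then, once.
The state is a dict: "time": time; "q": joint angles; "qd": joint speeds; "joint_efforts": joint torques, N m; "ee_pos": TCP position; "tcp_rot": TCP orientation; "wrist_force": force on the tool from outside, world axes, zero at the start; "torque": the same for the moment, N m; "opening": finger opening in m; "grasp_force": force on a finger pad.
Only numpy, scipy, OpenCV 4.12 (cv2) and the standard library are available. Lean on these libraries where they do the work, as an engineer would, in place of code of your own. Each camera call takes 0.05 s, during which the arm holds its last target. There are 200 camera calls.

## Working session

There is one attempt and no reset: what is moved stays moved. The work goes in short steps, Python scripts to look and compute and a tool call to move; the robot and the scene stay as the last step left them, time stands still between calls to the robot, and variables do not carry over. Pictures are saved under pics/ and viewed, at most 13 in all, crops included, and the job is handed in when it is done.

Besides the shell and the picture viewer there is one more tool, called after ">>>" as name([rows], argument=value, ...), one row to a line, values as JSON. servo_tool: Moves the arm, as the interface text tells. Its arguments: {"type":"object","properties":{"moves":{"type":"array","items":{"type":"array","items":{"type":"number"}}},"claw":{"type":"number"},"force":{"type":"number"}},"required":["moves"]}

```bash
mkdir -p pics; ls
cat > h.py <<'E'
import numpy as np, cv2
from workcell import *
def snap(name,fn,crop=None,s=1):
    im=camera(name)[:,:,::-1]
    cv2.imwrite('pics/full_'+fn,im)
    if crop: x0,y0,x1,y1=crop; im=im[y0:y1,x0:x1]
    if s!=1: im=cv2.resize(im,None,fx=s,fy=s,interpolation=cv2.INTER_CUBIC)
    cv2.imwrite('pics/'+fn,im)
def ray(name,uv,T=None):
    c=get_calibration(name)
    d=np.array([(uv[0]-c['cx'])/c['fx'],(uv[1]-c['cy'])/c['fy']])
    u=d.copy()
    for _ in range(20): u=d/(1+c['k1']*(u@u))
    v=np.array([u[0],u[1],1.])
    if name=='wrist':
        M=T@np.array(c['tool_from_camera']); return M[:3,3],M[:3,:3]@v
    R=cv2.Rodrigues(np.array(c['rvec'],float))[0];t=np.array(c['tvec']).ravel()
    return -R.T@t,R.T@v
def atz(name,uv,z,T=None):
    o,d=ray(name,uv,T); return o+d*(z-o[2])/d[2]
def tri(a,b):
    A=[];r=[]
    for o,d in (a,b):
        d=d/np.linalg.norm(d);P=np.eye(3)-np.outer(d,d);A.append(P);r.append(P@o)
    X=np.linalg.solve(sum(A),sum(r))
    g=[np.linalg.norm(p@X-q) for p,q in zip(A,r)]
    return X,g
def proj(name,X,T=None):
    c=get_calibration(name)
    if name=='wrist': M=np.linalg.inv(T@np.array(c['tool_from_camera']));p=M[:3,:3]@X+M[:3,3]
    else: p=cv2.Rodrigues(np.array(c['rvec'],float))[0]@X+np.array(c['tvec']).ravel()
    u=p[:2]/p[2];u=u*(1+c['k1']*(u@u)); return np.array([c['cx']+c['fx']*u[0],c['cy']+c['fy']*u[1]])
def toolT():
    from scipy.spatial.transform import Rotation as Ro
    o=get_obs();T=np.eye(4);T[:3,:3]=Ro.from_euler('xyz',o['tcp_rot'],degrees=True).as_matrix();T[:3,3]=o['ee_pos'];return T
E
python3 - <<'E'
from h import *
print(get_obs())
for n in('scene','top','wrist'):print(n,get_calibration(n))
snap('scene','s1.png',s=1.5);snap('top','t1.png',s=1.5)
E
```

```text
pics
{'time': 0.0, 'q': array([ 6.86975634e+01,  5.01195541e+00,  1.00328636e+01,  9.50999820e+01,
       -5.75856128e-04,  9.00006611e+01]), 'qd': array([ 0.02784866, -0.02712519, -0.02365799,  0.1069919 ,  0.06427444,
       -0.02641833]), 'joint_efforts': array([-1.08119370e-03, -5.20392358e+01,  4.64801788e+01,  1.65130338e-02,
       -5.64944025e-05,  2.75149034e-05]), 'ee_pos': array([0.19972501, 0.51219592, 0.23056063]), 'tcp_rot': array([-1.79920926e+02,  5.76768022e-04,  1.58696903e+02]), 'wrist_force': array([ 0.64001812, -0.03068968, -0.0960525 ]), 'torque': array([0.03923615, 0.02360093, 0.02209648]), 'grasp_force': 0.0, 'opening': 0.08543690674374546}
scene {'fx': 382.9039219312933, 'fy': 382.9039219312933, 'cx': 262.0850459817453, 'cy': 192.72018209630266, 'k1': 0.03110276561891015, 'rvec': array([ 2.38846664, -0.63852792,  0.2327148 ]), 'tvec': array([-0.35315889,  0.44012294,  0.60797779])}
top {'fx': 348.8032047207088, 'fy': 348.8032047207088, 'cx': 262.68277497520006, 'cy': 184.64275249141852, 'k1': 0.0021633114184333386, 'rvec': array([ 2.15297762, -2.17399002,  0.098388  ]), 'tvec': array([0.2532485 , 0.57843639, 0.87268127])}
wrist {'fx': 265.7792507234175, 'fy': 265.7792507234175, 'cx': 255.0703555780643, 'cy': 193.74518482229098, 'k1': -0.0050603033044325585, 'tool_from_camera': array([[-7.46490910e-05, -9.62790828e-01, -2.70247692e-01,
         6.91836821e-02],
       [ 9.99999823e-01, -2.31459345e-04,  5.48377881e-04,
         2.87296230e-04],
       [-5.90524548e-04, -2.70247603e-01,  9.62790675e-01,
        -1.42597265e-01],
       [ 0.00000000e+00,  0.00000000e+00,  0.00000000e+00,
         1.00000000e+00]])}
```

View pics/s1.png

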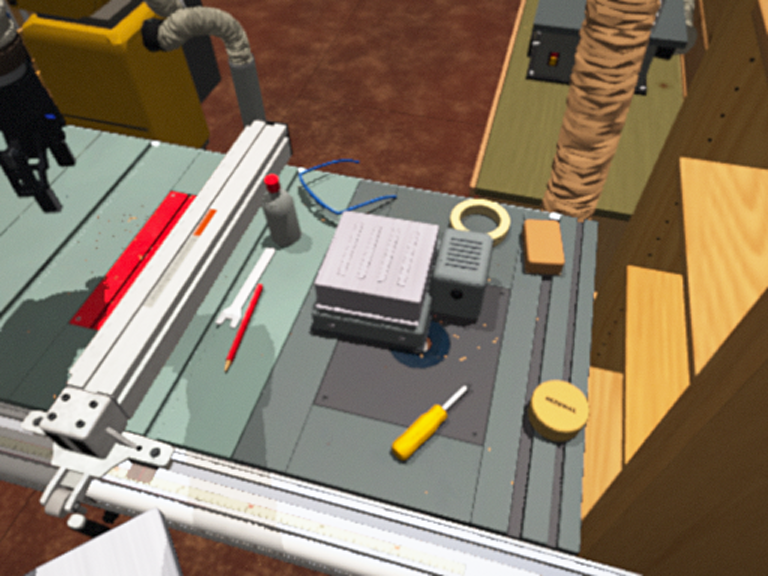

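View pics/t1.png

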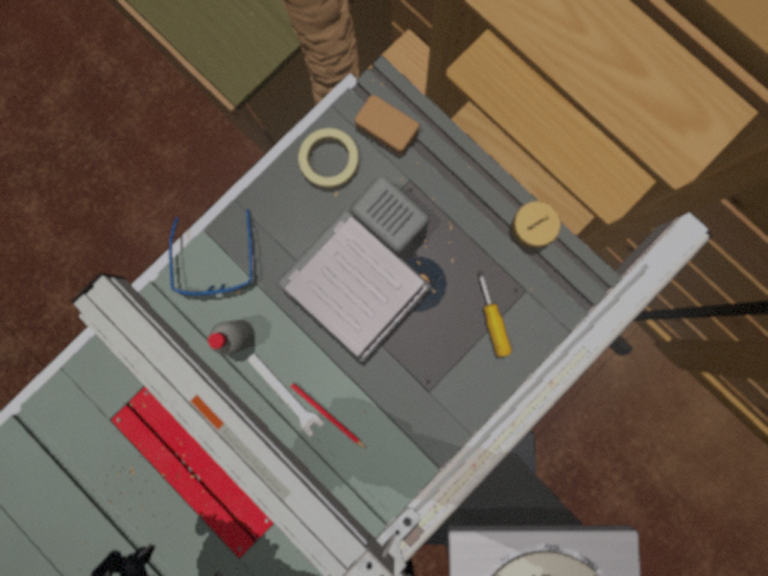

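The scene view shows the cover (top about 316–438, 212–303), the screwdriver with its tip at (467,387) and butt near (398,452). The top view shows cover top corners (348,218), (428,285), (362,358), (283,285), and the screwdriver from (481,273) to (504,356).

Run:
```python
from h import *
def t(n,s,p):
    X,g=tri(ray('scene',np.array(s)/1.5),ray('top',np.array(p)/1.5)); print(n,X.round(4),np.round(g,4), atz('top',np.array(p)/1.5,.015).round(4))
t('BL?',(343,212),(283,285));t('BR?',(438,226),(348,218));t('FR?',(418,303),(428,285));t('FL?',(316,285),(362,358))
t('BL',(343,212),(348,218)) ;t('tip',(467,387),(481,273));t('butt',(398,452),(504,356))
t('tin',(558,400),(538,225))
t('bottlecap',(272,182),(217,341))
print(toolT().round(3))
for n,crop in(('scene',(190,120,340,320)),('top',(170,120,380,260))):
    im=cv2.imread('pics/full_'+{'scene':'s1','top':'t1'}[n]+'.png');x0,y0,x1,y1=crop
    cv2.imwrite(f'pics/c_{n}.png',cv2.resize(im[y0:y1,x0:x1],None,fx=3 if n=='scene' else 3.8,fy=3 if n=='scene' else 3.8,interpolation=cv2.INTER_CUBIC))
```

```text
BL? [0.5606 0.4246 0.102 ] [0.0021 0.0021] [0.5703 0.4433 0.015 ]
BR? [0.6711 0.3187 0.106 ] [0.0024 0.0024] [0.6889 0.3288 0.015 ]
FR? [0.559  0.1938 0.1184] [0.0002 0.0002] [0.5677 0.1883 0.015 ]
FL? [0.4489 0.2964 0.1163] [0.0019 0.0019] [0.442  0.3045 0.015 ]
BL [0.5829 0.3235 0.203 ] [0.065 0.065] [0.6889 0.3288 0.015 ]
tip [0.5877 0.0948 0.0113] [0.0007 0.0007] [0.5879 0.095  0.015 ]
butt [0.4459 0.0585 0.0179] [0.0027 0.0027] [0.4434 0.0591 0.015 ]
tin [0.6657 0.0013 0.0508] [0.0007 0.0007] [ 0.6724 -0.0079  0.015 ]
bottlecap [0.4763 0.5158 0.133 ] [0.0009 0.0009] [0.4735 0.5574 0.015 ]
[[-0.932  0.363 -0.     0.2  ]
 [ 0.363  0.932 -0.001  0.512]
 [ 0.    -0.001 -1.     0.231]
 [ 0.     0.     0.     1.   ]]
```

View pics/c_scene.png

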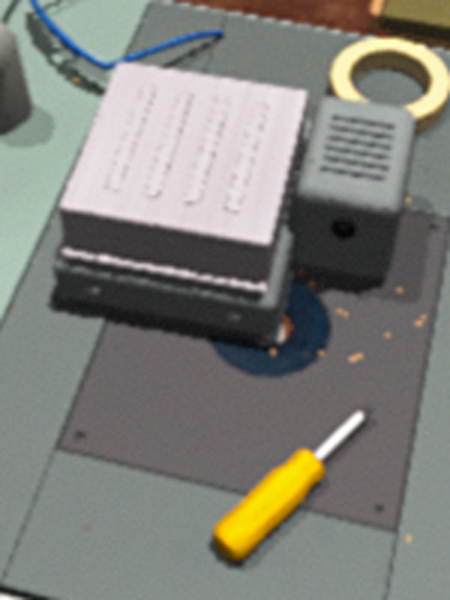

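View pics/c_top.png

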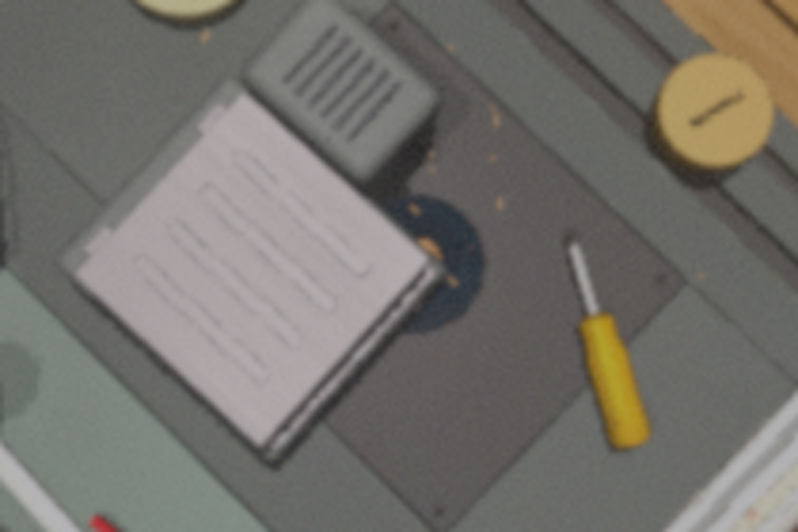

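The crops show the front lip facing lower-right in the top view, toward the robot. In crop pixels the cover top corners are: top view (75,272), (240,95), (437,262), (265,450); scene view (118,66), (306,90), (272,243), (63,207). The screwdriver tip is at (573,238) top and (362,413) scene; its butt is at (630,446) top and (228,552) scene. I'll fit the poses from these.

```bash
cat > fit.py <<'E'
from h import *
from scipy.optimize import least_squares
S=lambda u,v:('scene',np.array([u/3+190,v/3+120])); P=lambda u,v:('top',np.array([u/3.8+170,v/3.8+120]))
obs=[((83,78,112),P(75,272)),((83,-78,112),P(240,95)),((-76,-78,112),P(437,262)),((-76,78,112),P(265,450)),
((83,78,112),S(118,66)),((83,-78,112),S(306,90)),((-76,-78,112),S(272,243)),((-76,78,112),S(63,207)),
((-90,88,0),S(52,308)),((-90,-88,0),S(278,340)),((110,88,55),P(62,262)),((-90,88,55),P(270,465)),((-90,88,55),S(57,258))]
def W(p,X):
    c,s=np.cos(p[2]),np.sin(p[2]);x,y,z=np.array(X)/1000.
    return np.array([p[0]+c*x-s*y,p[1]+s*x+c*y,p[3]+z])
f=lambda p:np.concatenate([proj(o[0],W(p,X))-o[1] for X,o in obs])
r=least_squares(f,[.56,.31,.86,0],loss='soft_l1');print(r.x.round(4),np.degrees(r.x[2]));print(r.fun.reshape(-1,2).round(1).tolist())
g=lambda p:np.concatenate([f([*p,0])])
r2=least_squares(g,[.56,.31,.86],loss='soft_l1');print(r2.x.round(4),np.degrees(r2.x[2]))
for n,a,b in(('tip',S(362,413),P(573,238)),('butt',S(228,552),P(630,446)),('neck',S(310,463),P(597,318))):
    X,e=tri(ray(*a),ray(*b));print(n,X.round(4),e[0].round(4))
p=r2.x
for n,X in(('slot',(-86,0,59.5)),('lip',(-83,0,64)),('bottle?',(0,150,0))):print(n,W([*p,0],X).round(4))
E
python3 fit.py
```

```text
[0.5594 0.3052 0.8316 0.0014] 47.645686387003444
[[-0.2, 0.0], [0.9, -2.0], [-0.9, -1.8], [-0.2, -1.3], [-0.1, -2.4], [0.9, -0.5], [-0.1, 0.3], [-1.4, -0.0], [1.3, 0.3], [-1.0, 3.2], [-2.3, 0.3], [1.7, 0.5], [-2.9, 3.0]]
[0.5598 0.3058 0.8323] 47.68802214844965
tip [0.5857 0.0949 0.0142] 0.0007
butt [0.4459 0.0568 0.0081] 0.0034
neck [0.5304 0.0799 0.0155] 0.0003
slot [0.5019 0.2422 0.0595]
lip [0.5039 0.2444 0.064 ]
bottle? [0.4488 0.4067 0.    ]
```

The rows are not in the units I measure in: shifts go in shares of 80 cm and turns go in shares of pi rad. I convert before sending: -42 cm / 80 = -0.525, -39 cm / 80 = -0.4875, 0.6 rad / 3.1416 = 0.191.

>>> servo_tool([
  [0.05,-0.05,0.075,0.0382],
  [0.1,-0.1,0.075,0.0764],
  [0.15,-0.15,0.075,0.1146],
  [0.175,-0.1875,0.075,0.1528],
  [0.2,-0.225,0.075,0.191],
  [0.225,-0.2625,0.075,0.191],
  [0.25,-0.3,0.075,0.191],
  [0.275,-0.3375,0.075,0.191],
  [0.275,-0.3875,0.075,0.191],
  [0.275,-0.4375,0.075,0.191],
  [0.275,-0.4875,0.075,0.191],
  [0.275,-0.525,0.075,0.191],
  [0.275,-0.525,0.075,0.191],
], claw=0)

```text
time: 1.18
ee_pos: [0.4194, 0.0892, 0.2912]
tcp_rot: [-180.0, -0.0, -167.0]
wrist_force: [-0.5, -0.3, -1.0]
opening: 0.0852
grasp_force: 0.0
```

Run:
```python
from h import *
o=get_obs();print(o['q'].round(1));T=toolT();np.save('T1.npy',T)
snap('wrist','w1.png',s=1.5)
for X in([.5857,.0949,.015],[.4459,.0568,.015],[.5304,.08,.015]):print((proj('wrist',np.array(X),T)*1.5).round(1))
p=[.5598,.3058,.8323,0]
```

```text
[ 12.   -9.6   2.8 102.4  -0.   -0.9]
[354.8 384.9]
[346.9 263.5]
[352.  339.5]
```

View pics/w1.png

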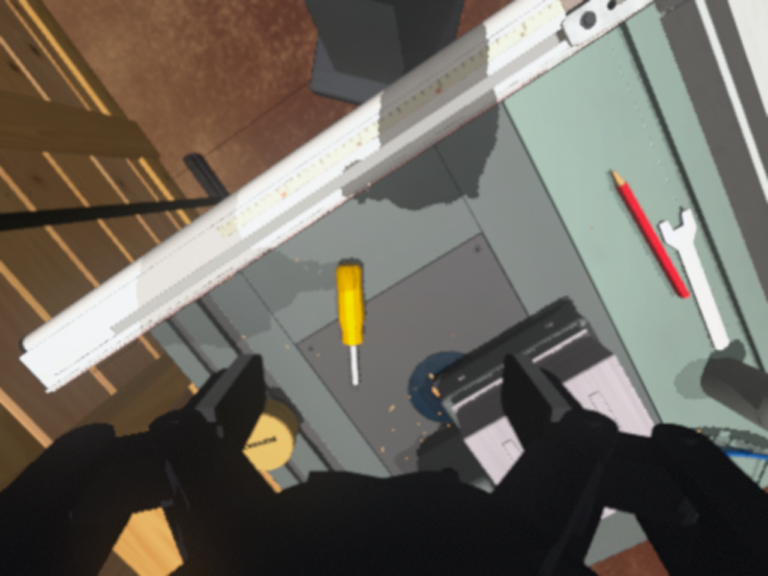

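The wrist view agrees with the triangulation: tip (355,384), neck (353,344) and butt (349,262), all within 2 px. I'll move down over the handle.

To row units: -22 cm / 80 = -0.275, 5.9 cm / 80 = 0.0738, 0.04 rad / 3.1416 = 0.0127.

>>> servo_tool([
  [0.0375,-0.0163,-0.05,0.0127],
  [0.0738,-0.0325,-0.1,0.0127],
  [0.0738,-0.0325,-0.15,0.0127],
  [0.0738,-0.0325,-0.2,0.0127],
  [0.0738,-0.0325,-0.25,0.0127],
  [0.0738,-0.0325,-0.275,0.0127],
  [0.0738,-0.0325,-0.275,0.0127],
  [0.0738,-0.0325,-0.275,0.0127],
  [0.0738,-0.0325,-0.275,0.0127],
])

```text
time: 1.98
ee_pos: [0.4797, 0.0666, 0.0735]
tcp_rot: [-180.0, 0.1, -164.6]
wrist_force: [0.5, 0.5, 0.9]
opening: 0.0854
grasp_force: 0.0
```

To row units: -6.8 cm / 80 = -0.085, -5 cm / 80 = -0.0625.

>>> servo_tool([
  [0,0,-0.0313,0],
  [0,0,-0.0625,0],
  [0,0,-0.085,0],
  [0,0,-0.085,0],
  [0,0,-0.085,0],
])

```text
time: 2.4
ee_pos: [0.4797, 0.0666, 0.0053]
tcp_rot: [-180.0, 0.1, -164.6]
wrist_force: [0.0, 0.4, -0.7]
opening: 0.0852
grasp_force: 0.0
```

>>> servo_tool([
  [0,0,0,0],
  [0,0,0,0],
  [0,0,0,0],
  [0,0,0,0],
  [0,0,0,0],
  [0,0,0,0],
  [0,0,0,0],
  [0,0,0,0],
  [0,0,0,0],
  [0,0,0,0],
], claw=1, force=100)

```text
time: 3.23
ee_pos: [0.4794, 0.0664, 0.0046]
tcp_rot: [-180.0, 0.1, -164.6]
wrist_force: [-1.7, 0.0, 8.9]
opening: 0.0259
grasp_force: 97.8
```

To row units: 8 cm / 80 = 0.1, 7.8 cm / 80 = 0.0975, 0.563 rad / 3.1416 = 0.1792.

>>> servo_tool([
  [0,0,0.025,0],
  [0,0,0.0563,0],
  [-0.0125,0.0125,0.0875,0.035],
  [-0.025,0.025,0.1,0.07],
  [-0.0375,0.0438,0.1,0.105],
  [-0.05,0.0625,0.1,0.1401],
  [-0.0625,0.0813,0.1,0.1751],
  [-0.0825,0.0975,0.1,0.1792],
  [-0.0825,0.0975,0.1,0.1792],
  [-0.0825,0.0975,0.1,0.1792],
  [-0.0825,0.0975,0.1,0.1792],
  [-0.0825,0.0975,0.1,0.1792],
])

```text
time: 4.23
ee_pos: [0.4133, 0.1441, 0.0833]
tcp_rot: [-180.0, 0.0, -132.4]
wrist_force: [0.4, -0.6, -1.8]
opening: 0.0257
grasp_force: 99.0
```

Run:
```python
from h import *
o=get_obs();T=toolT();np.save('T2.npy',T);print(o['ee_pos'],o['tcp_rot'],o['q'].round(1),o['opening'],o['grasp_force'])
snap('scene','s2.png');snap('top','t2.png');snap('wrist','w2.png')
a=cv2.imread('pics/s2.png')[150:320,170:330];b=cv2.imread('pics/t2.png')[130:300,210:370]
a=cv2.resize(a,None,fx=2.5,fy=2.5,interpolation=cv2.INTER_CUBIC);b=cv2.resize(b,None,fx=2.5,fy=2.5,interpolation=cv2.INTER_CUBIC)
cv2.imwrite('pics/ab2.png',np.hstack([a,b]))
d=np.array([np.cos(.8323),np.sin(.8323)]);g=o['ee_pos'][:2]
tip=np.r_[g+.112*d,o['ee_pos'][2]+.0104];print(tip,proj('scene',tip),proj('top',tip),proj('wrist',tip,T))
```

```text
[0.41327325 0.14405334 0.08333975] [-1.79986070e+02  7.24858473e-03 -1.32426578e+02] [ 19.2 -10.8 -21.4  79.4  -0.  -28.4] 0.02566479999474108 99.03699338436127
[0.48866904 0.22687528 0.09373975] [241.80015395 211.46634485] [271.42070072 220.33229522] [254.33653364 401.14751874]
```

View pics/ab2.png

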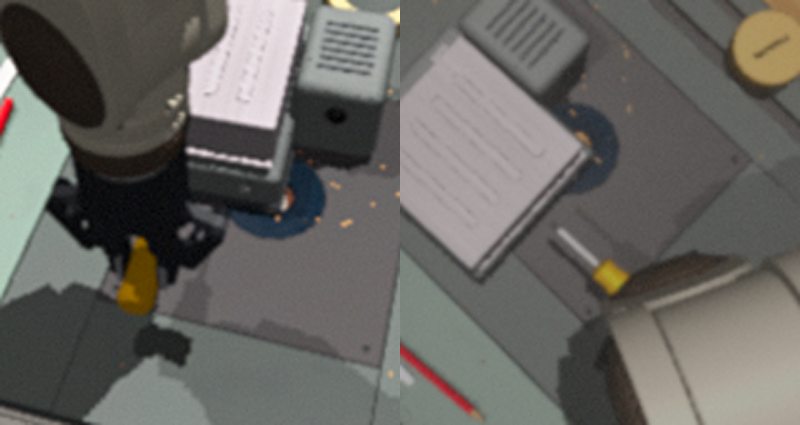

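The top crop shows the tip at about (156,228), which is (272.4,221.2) in the full picture, within 1 px of the prediction. It points squarely at the lip. I'll lower to slot height, then insert gently, staying short of the disc edge at x -64.

>>> servo_tool([
  [0,0,-0.025,0],
  [0,0,-0.0425,0],
  [0,0,-0.0425,0],
  [0,0,-0.0425,0],
  [0,0,-0.0425,0],
])

```text
time: 4.8
ee_pos: [0.4132, 0.1444, 0.05]
tcp_rot: [-180.0, 0.0, -132.4]
wrist_force: [-0.2, -0.3, -0.7]
opening: 0.0258
grasp_force: 99.0
```

To row units: 1.76 cm / 80 = 0.022, 1.6 cm / 80 = 0.02.

>>> servo_tool([
  [0.005,0.0055,0,0],
  [0.01,0.011,0,0],
  [0.015,0.0165,0,0],
  [0.02,0.022,0,0],
  [0.02,0.022,0,0],
  [0.02,0.022,0,0],
  [0.02,0.022,0,0],
])

```text
time: 5.38
ee_pos: [0.4287, 0.1621, 0.0492]
tcp_rot: [180.0, -0.0, -132.4]
wrist_force: [0.0, 0.4, -0.7]
opening: 0.0261
grasp_force: 99.0
```

>>> servo_tool([
  [0.0038,0.0041,0,0],
  [0.0075,0.0083,0,0],
  [0.0106,0.0116,0,0],
  [0.0106,0.0116,0,0],
  [0.0106,0.0116,0,0],
])

```text
time: 5.8
ee_pos: [0.4374, 0.1715, 0.0492]
tcp_rot: [180.0, -0.0, -132.4]
wrist_force: [0.4, 0.4, -1.4]
opening: 0.0251
grasp_force: 99.0
```

To row units: 1.2 cm / 80 = 0.015, 0.9 cm / 80 = 0.0113.

>>> servo_tool([
  [0,0,0.0038,0],
  [0,0,0.0075,0],
  [0,0,0.0113,0],
  [0,0,0.015,0],
  [0,0,0.015,0],
  [0,0,0.015,0],
])

```text
time: 6.3
ee_pos: [0.4374, 0.1713, 0.0615]
tcp_rot: [-180.0, 0.0, -132.4]
wrist_force: [0.6, 0.2, -2.3]
opening: 0.0253
grasp_force: 99.0
```

To row units: 2 cm / 80 = 0.025, 1.6 cm / 80 = 0.02.

>>> servo_tool([
  [0,0,0.005,0],
  [0.0013,0.0013,0.01,0],
  [0.0025,0.0025,0.015,0],
  [0.0038,0.0038,0.02,0],
  [0.005,0.005,0.025,0],
  [0.005,0.005,0.025,0],
  [0.005,0.005,0.025,0],
])

```text
time: 6.88
ee_pos: [0.4417, 0.1755, 0.0816]
tcp_rot: [-180.0, 0.0, -132.4]
wrist_force: [0.0, 1.0, -2.4]
opening: 0.0255
grasp_force: 99.1
```

Run:
```python
from h import *
print(get_obs()['wrist_force'],get_obs()['ee_pos'])
snap('top','t3.png',crop=(180,120,340,260),s=4)
```

```text
[ 0.01604162  1.02957304 -2.42685661] [0.44168172 0.17553176 0.08164993]
```

View pics/t3.png

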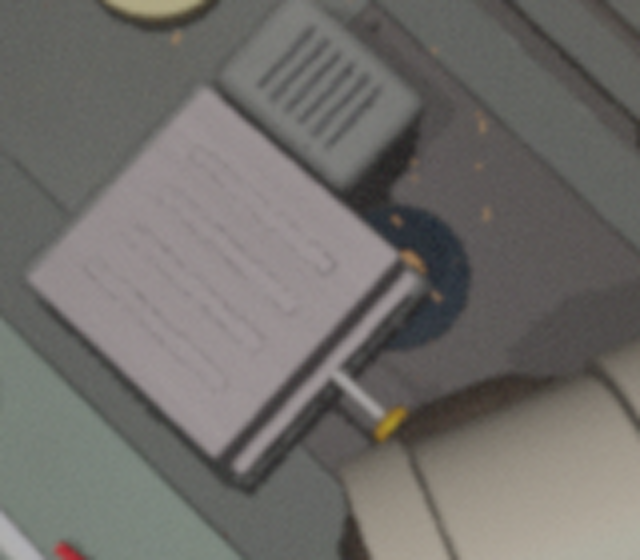

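The cover is up about 0.17 rad, with its lip resting on the blade at (335,375). I'll dip slightly, feed deeper, then follow the arc.

To row units: 1.48 cm / 80 = 0.0185, 1.35 cm / 80 = 0.0169.

>>> servo_tool([
  [0,0,-0.005,0],
  [0.0056,0.0063,-0.005,0],
  [0.0113,0.0125,-0.005,0],
  [0.0169,0.0185,-0.005,0],
  [0.0169,0.0185,-0.005,0],
  [0.0169,0.0185,-0.005,0],
])

```text
time: 7.43
ee_pos: [0.4551, 0.1905, 0.0772]
tcp_rot: [180.0, -0.0, -132.3]
wrist_force: [-0.7, 1.0, -0.6]
opening: 0.0255
grasp_force: 99.3
```

To row units: 8.3 cm / 80 = 0.1038, 7.6 cm / 80 = 0.095.

>>> servo_tool([
  [0.0025,0.0025,0.01,0],
  [0.0044,0.005,0.0213,0],
  [0.0063,0.0069,0.0313,0],
  [0.0088,0.0094,0.0413,0],
  [0.0125,0.0138,0.0525,0],
  [0.0169,0.0188,0.0638,0],
  [0.0219,0.0238,0.075,0],
  [0.0275,0.03,0.085,0],
  [0.0331,0.0363,0.095,0],
  [0.0388,0.0425,0.1038,0],
  [0.0388,0.0425,0.1038,0],
  [0.0388,0.0425,0.1038,0],
])

```text
time: 8.43
ee_pos: [0.4862, 0.2244, 0.161]
tcp_rot: [-180.0, 0.1, -132.4]
wrist_force: [1.3, -0.2, -2.0]
opening: 0.0257
grasp_force: 99.3
```

To row units: 4.55 cm / 80 = 0.0569, 2.5 cm / 80 = 0.0313.

>>> servo_tool([
  [0.005,0.0056,0.0063,0],
  [0.01,0.0113,0.0125,0],
  [0.015,0.0169,0.0181,0],
  [0.0213,0.0231,0.0238,0],
  [0.0238,0.0263,0.015,0],
  [0.0288,0.0313,0.005,0],
  [0.035,0.0388,-0.005,0],
  [0.0438,0.0475,-0.0075,0],
  [0.0525,0.0569,-0.0075,0],
  [0.0525,0.0569,-0.0075,0],
])

```text
time: 9.27
ee_pos: [0.5284, 0.2707, 0.1529]
tcp_rot: [180.0, -0.1, -132.3]
wrist_force: [-1.0, 0.6, -1.5]
opening: 0.0257
grasp_force: 99.5
```

To row units: 4.6 cm / 80 = 0.0575, 4.2 cm / 80 = 0.0525.

>>> servo_tool([
  [0.0075,0.0084,0,0],
  [0.015,0.0166,0,0],
  [0.0225,0.025,0,0],
  [0.03,0.0331,0,0],
  [0.0375,0.0413,0,0],
  [0.045,0.0494,0,0],
  [0.0525,0.0575,0,0],
  [0.0525,0.0575,0,0],
  [0.0525,0.0575,0,0],
])

```text
time: 10.02
ee_pos: [0.5703, 0.3163, 0.1541]
tcp_rot: [180.0, 0.0, -132.3]
wrist_force: [-0.2, -0.7, -1.5]
opening: 0.0254
grasp_force: 99.5
```

To row units: 1.92 cm / 80 = 0.024, 1.75 cm / 80 = 0.0219.

>>> servo_tool([
  [0.0075,0.0081,0,0],
  [0.015,0.0163,0,0],
  [0.0219,0.024,0,0],
  [0.0219,0.024,0,0],
  [0.0219,0.024,0,0],
])

```text
time: 10.43
ee_pos: [0.5873, 0.3349, 0.1543]
tcp_rot: [180.0, 0.0, -132.4]
wrist_force: [-0.1, 0.2, -1.1]
opening: 0.0255
grasp_force: 99.5
```

Run:
```python
from h import *
print(get_obs()['wrist_force'],get_obs()['ee_pos'])
snap('scene','s4.png');snap('top','t4.png')
a=cv2.imread('pics/s4.png')[70:320,150:400];b=cv2.imread('pics/t4.png')[70:320,120:370]
cv2.imwrite('pics/ab4.png',cv2.resize(np.hstack([a,b]),None,fx=1.6,fy=1.6,interpolation=cv2.INTER_CUBIC))
```

```text
[-0.09337021  0.18599497 -1.06935213] [0.58730385 0.33487703 0.15426078]
```

View pics/ab4.png

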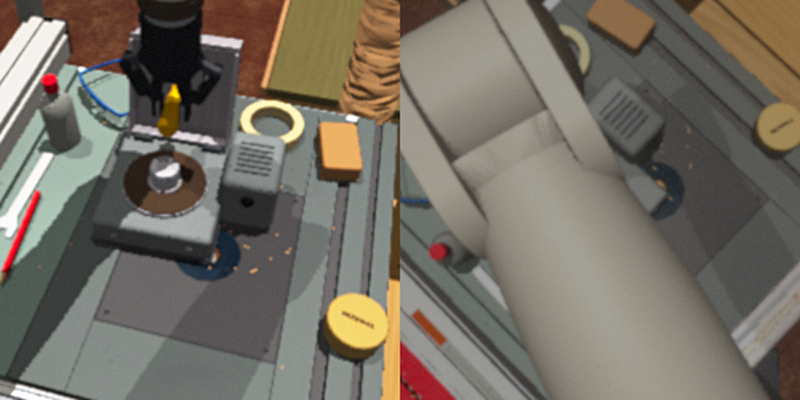

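The scene crop shows the cover standing upright behind the disc, with the cap at (166,163) uncovered. I'll retreat and lay the screwdriver down.

To row units: -26.9 cm / 80 = -0.3363, -11.7 cm / 80 = -0.1463, -0.56 rad / 3.1416 = -0.1783.

>>> servo_tool([
  [-0.0163,-0.0175,0,0],
  [-0.04,-0.0438,0,0],
  [-0.0675,-0.0738,0,0],
  [-0.095,-0.1038,0,0],
  [-0.1225,-0.1338,0,0],
  [-0.1438,-0.1563,0,0],
  [-0.15,-0.1875,-0.0125,-0.0382],
  [-0.15,-0.225,-0.0375,-0.0764],
  [-0.15,-0.2625,-0.075,-0.1146],
  [-0.1463,-0.3,-0.1125,-0.1528],
  [-0.1463,-0.3363,-0.1375,-0.1783],
  [-0.1463,-0.3363,-0.1375,-0.1783],
  [-0.1463,-0.3363,-0.1375,-0.1783],
  [-0.1463,-0.3363,-0.1375,-0.1783],
])

```text
time: 11.7
ee_pos: [0.4706, 0.0659, 0.0452]
tcp_rot: [180.0, 0.1, -164.4]
wrist_force: [0.1, 0.5, -0.3]
opening: 0.0255
grasp_force: 99.5
```

Run:
```python
from h import *
print(get_obs()['wrist_force'],get_obs()['ee_pos'])
snap('scene','s5.png');snap('top','t5.png')
a=cv2.imread('pics/s5.png')[70:270,170:370];b=cv2.imread('pics/t5.png')[100:300,130:330]
cv2.imwrite('pics/ab5.png',cv2.resize(np.hstack([a,b]),None,fx=2,fy=2,interpolation=cv2.INTER_CUBIC))
```

```text
[ 0.05471164  0.52378412 -0.27349274] [0.47060205 0.06592239 0.04520337]
```

View pics/ab5.png

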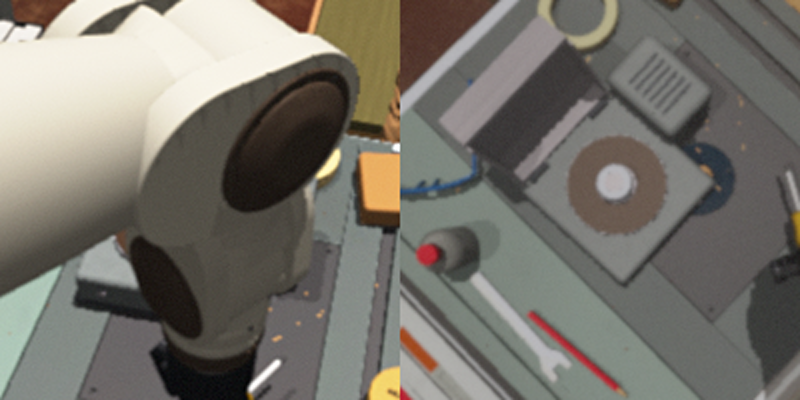

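The top crop shows the cover back, with its far corners at (540,15) and (440,118). The cap is centred at (615,182), and the screwdriver is held on the right.

Run:
```python
from h import *
exec(open('fit.py').read().split('f=lambda')[0].split('def W')[1].join(['def W','']))
p=[.5598,.3058,.8323,0]
for X in((0,0,96),(0,0,64)):print(X,proj('top',W(p,X)).round(1))
print('seen cap',atz('top',(237.5,191),.096),'disc',atz('top',(238.5,193),.064))
for th in(1.4,1.5,1.6,1.7,1.8):
    c,s=np.cos(th),np.sin(th)
    print(th,[proj('top',W(p,(83-u*c+w*s,y,60+u*s+w*c))).round(0).tolist() for u,w,y in((159,52,78),(159,52,-78),(169,4,78),(169,4,-78))])
im=cv2.imread('pics/full_t5.png');g=cv2.cvtColor(im,6)
```

```text
(0, 0, 96) [238.2 190.9]
(0, 0, 64) [239.3 191.9]
seen cap [0.55948175 0.30752752 0.096     ] disc [0.55717614 0.30771728 0.064     ]
1.4 [[168.0, 179.0], [220.0, 123.0], [186.0, 195.0], [238.0, 138.0]]
1.5 [[163.0, 174.0], [214.0, 119.0], [180.0, 189.0], [231.0, 133.0]]
1.6 [[158.0, 169.0], [209.0, 114.0], [173.0, 184.0], [225.0, 128.0]]
1.7 [[154.0, 165.0], [204.0, 111.0], [168.0, 178.0], [219.0, 123.0]]
1.8 [[150.0, 161.0], [200.0, 107.0], [162.0, 173.0], [214.0, 118.0]]
```

To row units: -3.9 cm / 80 = -0.0488, -1.5 cm / 80 = -0.0188.

>>> servo_tool([
  [0,0,-0.0188,0],
  [0,0,-0.035,0],
  [0,0,-0.0463,0],
  [0,0,-0.0488,0],
  [0,0,-0.0488,0],
  [0,0,-0.0488,0],
])

```text
time: 12.3
ee_pos: [0.4707, 0.0662, 0.006]
tcp_rot: [-180.0, 0.0, -164.4]
wrist_force: [-0.4, 0.2, 0.4]
opening: 0.0255
grasp_force: 99.5
```

The measured cap position agrees with the fit within 2 mm, and the cover stands at about 1.8 rad. Next: release the screwdriver and move over the cap.

To row units: 24.1 cm / 80 = 0.3013, 8.9 cm / 80 = 0.1113, 0.23 rad / 3.1416 = 0.0732.

>>> servo_tool([
  [0,0,0,0],
  [0,0,0,0],
  [0,0,0,0],
  [0,0,0,0],
  [0,0,0,0],
  [0,0,0,0],
  [0,0,0.025,0],
  [0,0,0.0625,0],
  [0,0,0.1125,0],
  [0,0,0.1625,0],
  [0,0,0.1875,0],
  [0.0125,0.0375,0.1875,0.0159],
  [0.025,0.075,0.1875,0.0318],
  [0.0413,0.1125,0.1875,0.0477],
  [0.0563,0.1563,0.1875,0.0637],
  [0.0725,0.2,0.1875,0.0732],
  [0.0888,0.2438,0.1875,0.0732],
  [0.105,0.2875,0.1875,0.0732],
  [0.1113,0.3013,0.1875,0.0732],
  [0.1113,0.3013,0.1875,0.0732],
], claw=0)

```text
time: 13.97
ee_pos: [0.5596, 0.3095, 0.1539]
tcp_rot: [180.0, -0.1, -151.1]
wrist_force: [0.3, -0.4, 0.1]
opening: 0.0853
grasp_force: 0.0
```

Run:
```python
from h import *
o=get_obs();T=toolT();print(o['ee_pos'],o['tcp_rot'],o['q'].round(1),o['wrist_force'])
snap('wrist','w6.png');snap('scene','s6.png')
a=cv2.imread('pics/w6.png')[134:384,130:380];b=cv2.imread('pics/s6.png')[110:360,170:420]
cv2.imwrite('pics/ab6.png',cv2.resize(np.hstack([a,b]),None,fx=1.6,fy=1.6,interpolation=cv2.INTER_CUBIC))
print(proj('wrist',np.array([.5595,.307,.096]),T))
```

```text
[0.55959876 0.30951885 0.15388135] [ 1.79980213e+02 -6.38608790e-02 -1.51130243e+02] [28.9 16.6 14.9 88.4  0.   0.1] [ 0.30991197 -0.38599823  0.12984715]
[251.35353828 207.19633122]
```

View pics/ab6.png

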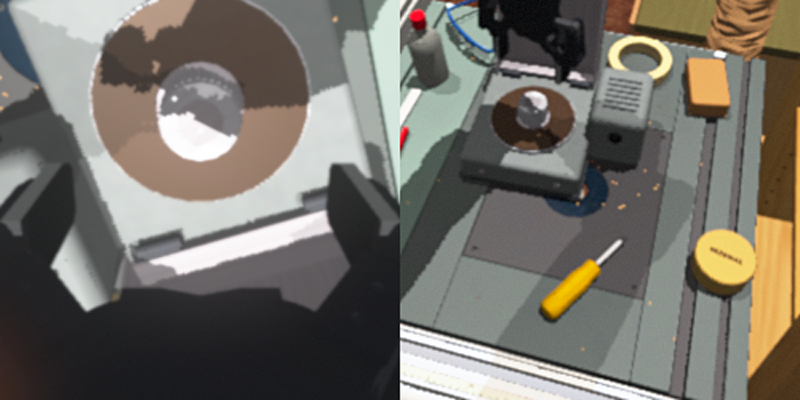

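The wrist crop shows the cap centred near (200,118), within about 3 mm of the gripper axis. The scene crop shows the screwdriver lying on the table. I'll descend and grip.

To row units: -8.6 cm / 80 = -0.1075, -8 cm / 80 = -0.1.

>>> servo_tool([
  [0,-0.0013,-0.0375,0],
  [0,-0.0013,-0.075,0],
  [0,-0.0013,-0.1,0],
  [0,-0.0013,-0.1075,0],
  [0,-0.0013,-0.1075,0],
  [0,-0.0013,-0.1075,0],
])

```text
time: 14.57
ee_pos: [0.5596, 0.3052, 0.0707]
tcp_rot: [-180.0, 0.1, -151.3]
wrist_force: [-1.0, 0.7, 0.3]
opening: 0.0858
grasp_force: 0.0
```

>>> servo_tool([
  [0,0,0,0],
  [0,0,0,0],
  [0,0,0,0],
  [0,0,0,0],
  [0,0,0,0],
  [0,0,0,0],
  [0,0,0,0],
  [0,0,0,0],
], claw=1, force=50)

```text
time: 15.23
ee_pos: [0.5591, 0.3076, 0.0711]
tcp_rot: [179.8, 0.1, -151.2]
wrist_force: [-4.8, 6.3, 7.4]
opening: 0.0406
grasp_force: 50.7
```

Run:
```python
from h import *
o=get_obs();print(o['ee_pos'],o['tcp_rot'],o['wrist_force'],o['torque'],o['opening'])
```

```text
[0.55907654 0.30764944 0.07113559] [ 1.79829153e+02  1.37176441e-01 -1.51200334e+02] [-4.83497949  6.34094997  7.43438093] [1.39033042 1.12297571 0.02477244] 0.0405732247465837
```

To row units: 0.22 cm / 80 = 0.0028, -0.1 cm / 80 = -0.0013, 0.17 rad / 3.1416 = 0.0541.

>>> servo_tool([
  [-0.0013,0.0028,0,0],
  [-0.0013,0.0028,0,0],
  [-0.0013,0.0028,0,0.0191],
  [-0.0013,0.0028,0,0.0382],
  [-0.0013,0.0028,0,0.0541],
  [-0.0013,0.0028,0,0.0541],
  [-0.0013,0.0028,0,0.0541],
])

```text
time: 15.82
ee_pos: [0.5591, 0.3087, 0.0712]
tcp_rot: [-180.0, 0.2, -141.5]
wrist_force: [-0.3, 1.5, 6.0]
opening: 0.0403
grasp_force: 50.5
```

Run:
```python
from h import *
o=get_obs();print(o['ee_pos'],o['tcp_rot'],o['wrist_force'],o['torque'],o['opening'],o['q'][5])
```

```text
[0.55910942 0.30872594 0.07121382] [-179.98858467    0.18193499 -141.50846654] [-0.34384875  1.47916166  5.95761062] [ 0.1923455   0.1108795  -0.01346079] 0.04028025588382396 -9.593634492048265
```

The cap turns freely counter-clockwise with almost no torque, so it is a right-hand thread. I'll continue, rising with the thread.

To row units: 0.45 cm / 80 = 0.0056, 0.41 cm / 80 = 0.0051, 1 rad / 3.1416 = 0.3183.

>>> servo_tool([
  [0,0,0.0013,0.0318],
  [0,0,0.0018,0.0637],
  [0,0,0.0023,0.0955],
  [0,0,0.0028,0.1273],
  [0,0,0.0031,0.1592],
  [0,0,0.0036,0.191],
  [0,0,0.0041,0.2228],
  [0,0,0.0046,0.2546],
  [0,0,0.0051,0.2865],
  [0,0,0.0056,0.3183],
  [0,0,0.0056,0.3183],
])

```text
time: 16.73
ee_pos: [0.5601, 0.3071, 0.0749]
tcp_rot: [-179.8, -0.1, -84.0]
wrist_force: [6.7, -4.7, 0.9]
opening: 0.0404
grasp_force: 50.2
```

To row units: 0.15 cm / 80 = 0.0019, 0.12 cm / 80 = 0.0015, 0.92 rad / 3.1416 = 0.2928.

>>> servo_tool([
  [0,0,0.0005,0.0318],
  [0,0,0.001,0.0637],
  [0,0,0.0015,0.0955],
  [0,0,0.0019,0.1273],
  [0,0,0.0019,0.1592],
  [0,0,0.0019,0.191],
  [0,0,0.0019,0.2228],
  [0,0,0.0019,0.2546],
  [0,0,0.0019,0.2865],
  [0,0,0.0019,0.2928],
  [0,0,0.0019,0.2928],
])

```text
time: 17.65
ee_pos: [0.562, 0.308, 0.0769]
tcp_rot: [-179.7, -0.4, -31.5]
wrist_force: [14.4, -1.4, -1.5]
opening: 0.0401
grasp_force: 50.6
```

Run:
```python
from h import *
o=get_obs();print(o['ee_pos'],o['tcp_rot'],o['wrist_force'],o['torque'],o['opening'],o['q'][5])
```

```text
[0.5619506  0.30801187 0.07688655] [-179.72918601   -0.36228658  -31.52035929] [14.42143777 -1.40431715 -1.47321211] [-0.28910922 -3.16058704 -0.10852946] 0.04007268865263768 -119.67310245687601
```

To row units: 0.8 cm / 80 = 0.01, 0.5 cm / 80 = 0.0063.

>>> servo_tool([
  [0.0025,0,0,0],
  [0.0038,0,0,0],
  [0.0038,0,0.0025,0],
  [0.0038,0,0.0063,0],
  [0.0038,0,0.01,0],
  [0.0038,0,0.01,0],
])

```text
time: 18.15
ee_pos: [0.562, 0.3081, 0.0835]
tcp_rot: [-180.0, -0.1, -31.5]
wrist_force: [6.1, 0.6, -1.6]
opening: 0.0403
grasp_force: 51.7
```

To row units: 10 cm / 80 = 0.125, 0.15 cm / 80 = 0.0019.

>>> servo_tool([
  [0.0013,0,0.0063,0],
  [0.0019,0,0.015,0],
  [0.0019,0,0.025,0],
  [0.0019,0,0.0375,0],
  [0.0019,0,0.0525,0],
  [0.0019,0,0.0688,0],
  [0.0019,0,0.0875,0],
  [0.0019,0,0.1063,0],
  [0.0019,0,0.1188,0],
  [0.0019,0,0.125,0],
  [0.0019,0,0.125,0],
  [0.0019,0,0.125,0],
  [0.0019,0,0.125,0],
  [0.0019,0,0.125,0],
  [0.0019,0,0.125,0],
])

```text
time: 19.4
ee_pos: [0.5626, 0.3079, 0.1825]
tcp_rot: [179.9, 0.0, -31.5]
wrist_force: [0.4, 0.0, -1.1]
opening: 0.0405
grasp_force: 52.0
```

Run:
```python
from h import *
o=get_obs();print(o['ee_pos'],o['tcp_rot'],o['wrist_force'],o['torque'],o['opening'],o['grasp_force'])
snap('scene','s7.png',crop=(170,40,420,340),s=2)
```

```text
[0.56255454 0.30787053 0.18245384] [ 1.79936114e+02  3.56941998e-02 -3.15350215e+01] [ 0.38204262  0.03810491 -1.11348319] [ 0.05792665  0.00707541 -0.01916789] 0.040458951297962814 51.951783522963524
```

View pics/s7.png

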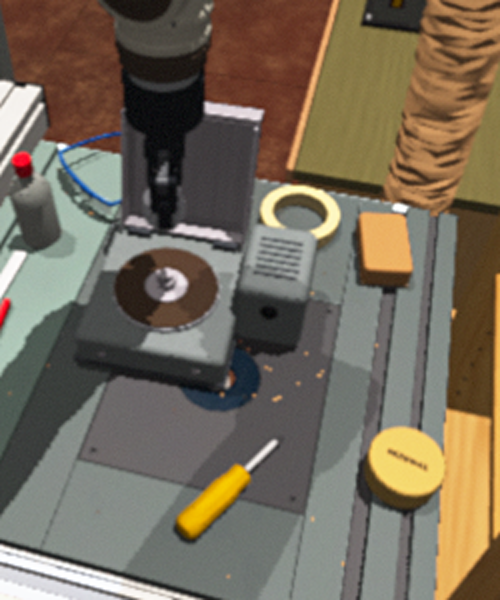

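The bare spindle shows at (168,280) and the cap is in the gripper at (162,205). The cover is open, the screwdriver lies on the table, and the bottle and tin haven't moved.

```bash
python3 -c "
from workcell import *
print(job_done())"
```

```text
the job is handed in; nothing more can be done
None
```

I prised the cover open with the screwdriver and left it standing at about 1.8 rad, laid the screwdriver on the table, unscrewed the cap counter-clockwise (right-hand thread), and handed in at about 19.5 s with the cap held upright about 11 cm above the disc; no verdict was returned.

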